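Slide the bean jar back into its bay of the jar rack

ROBOT

A 6-joint arm with a two-finger parallel gripper is mounted at the origin on the work surface. World frame = base frame: x ahead of the robot, y to its left, z up, the work surface at z = 0. Lengths are in m, angles in rad, forces in N, time in s.
With the tool pointing down it reaches from about 0.35 to 0.975 m from the base axis. Payload 4.9 kg.
Tool frame: the origin (TCP) lies on the front face of the gripper's body, between the roots of the fingers; the fingertips stand ctrl.tip_extent ahead of it and the grasp point (between the pads) lies 54 mm ahead of it (ctrl.tip_extent is the distance from the TCP to the fingertips, in m); z points along the fingers, y is the line along which they close (so a half turn about z gives the same grasp; the last joint's range is limited). The gripper opens to 85 mm and grips with 20 to 120 N. Pads are 22 mm wide; open, the fingers measure 114 mm over their backs; the gripper's body (76 mm by 85 mm) begins 54 mm behind the grasp point. The pads swing forward as they close: fully open they stand 13 mm farther back than shut.
Start: joints at [1.025, 0.053, 1.613, -0, 1.476, -0.119], TCP at [0.259, 0.569, 0.304] pointing down, gripper open.
Joint ranges: [-3.01, 3.01], [-1.01, 2.22], [0.06, 2.58], [-1.02, 4.17], [0.09, 2.62], [-3.14, 3.14]. Speed limits (rad/s): [2.57, 2.57, 3.14, 3.14, 3.14, 3.14].

INTERFACE

Orientations are given as a rotation vector (axis times angle).
In Python, from station import ctrl gives the robot as it stands.
- The arm moves only by the tool apply_moves, never from a script. Its argument "rows" is one flat list of numbers, 6 for each row, row after row: the shift along the tool's x, y, z normalised to -1 to 1, where 1 is 0.6 m, then the turn, a rotation vector about the tool's x, y, z normalised to -1 to 1, where 1 is 90 degrees. A call has 1 to 20 rows; each row is the pose to reach, as a shift and turn from the pose commanded when the call began, along the tool's axes at that moment; what a row does not reach only later rows make up. A row lasts 1/10 s, in which the tool goes at most 50 mm and 8.59 degrees, less where a joint would pass 70% of its speed; a pose out of reach is approached as far as the arm can. A call with a number of a shift or a turn outside -1 to 1 is refused whole. A call with a gripper value outside its range is refused whole. "grip" is the opening, from 0 (shut) to 1 (fully open), set as the call begins (left out, the last holds). The fingers move at their own pace and stop on an object; "grip_force" is the grip in N (left out, the last holds). Time passes only in rows, so rows that repeat a pose let the fingers close. It gives the time, the measured TCP pose, the force, the opening and the grip force at its end, in the units of the state.
- ctrl.get_obs(): the state, without advancing time (a new reading comes with each control period).
- ctrl.get_image(name): name is "side" or "top" or "wrist"; returns (picture, depth): 400x640x3 uint8, blue, green, red; 400x640 float32, m along the optical axis (not along the pixel's ray), 0 where there is no reading.
- ctrl.camera_model(name): a dict with "mtx" (3x3 intrinsics, pixels), "R" (3x3) and "t" (3): a world point X has camera coordinates R X + t; the wrist camera has in their place "tool_from_camera" (4x4, takes a point from camera to tool coordinates, whose origin is the TCP and whose axes are the flange's). Camera axes: x right, y down, z forward; pixel columns grow to the right and rows downward; lengths in m; the calibration is good to about 2 mm. A picture is of the moment at which its call begins: read the wrist's pose just before it. camera_model takes no time and is no camera call.
- ctrl.finish_job(): hands the job in; it is judged then, once.
The state is a dict: "t": time; "q": joint angles; "dq": joint speeds; "effort": joint torques, N m; "tool_pos": TCP position; "tool_rot": TCP orientation; "contact_force": force on the tool from outside, world axes, zero at the start; "wrist_torque": the same for the moment, N m; "opening": finger opening in m; "grip_force": force on a finger pad.
Only numpy, scipy, OpenCV 4.12 (cv2) and the standard library are available. Lean on these libraries where they do the work, as an engineer would, in place of code of your own. Each camera call takes 0.05 s, during which the arm holds its last target. There are 200 camera calls.

TASK

The squat square glass jar that was left out on the worktop belongs in the empty bay of the low wooden jar rack. Do not pick it up: push it along the worktop with the fingertips, in through the narrow gap between the two uprights from the open front, until it is fully home against the rack's back board. Leave it standing square in the bay, and do not disturb the other jars and the small things around.

Things in the scene. Friction and masses are not known exactly. Their poses are not given: they have to be found in the camera images.
- jar: The jar to push, alone on the open worktop before the rack. Closed square glass jar of white beans, 90 x 90 mm, corners rounded 5 mm, upright walls to 62 mm above the worktop, then a round steel lid 87 mm wide, its top at 78 mm. 0.4 to 0.75 kg; slides without tipping when pushed below 45 mm. Origin: centre of the underside; z up, x and y along its sides. Any side may face the front.
- rack: Low brown wooden rack, fixed to the worktop: 4 uprights 16 mm thick and a back board, all 60 mm high, make 3 bays 96 mm wide, 112 mm apart, open above and in front, no floor. Two hold jars; any one is empty. Origin: on the worktop, home point of the middle bay; x points into the bays, away from the robot, y along the row. Back board's face at x = +45 mm, uprights' front ends at x = -35 mm.
- empty_bay: Flat cork pad (76 x 92 mm, no hindrance to sliding) in the rack's empty bay. Origin: on the worktop, exactly where the jar's origin is when fully home; x points into the bay, y across it. Back board's face at x = +45 mm, upright faces at y = +-48 mm, uprights' front ends (8 mm radius) at x = -35 mm: a jar that is home stands 10 mm proud of them.
- rack_jar_a: Jar of red lentils, same shape and size as the jar to push, in one of the other bays. Leave alone. Origin at the centre of its underside.
- rack_jar_b: Jar of pasta, same shape and size as the jar to push, in one of the other bays. Leave alone. Origin at the centre of its underside.
- salt_shaker: White ceramic salt shaker, 42 mm diameter, 81 mm high, beside the work. Leave alone. Origin at the centre of its underside.
- pepper_mill: Dark wooden pepper mill, 52 mm diameter, 146 mm high, beside the work. Leave alone. Origin at the centre of its underside.
- spice_jar: Small amber glass spice jar with a steel cap, 44 mm diameter, 85 mm high, beside the work. Leave alone. Origin at the centre of its underside.
- mug: White mug, 76 mm diameter, 85 mm high, handle to its +y, beside the work. Leave alone. Origin at the centre of its underside.
- wooden_spoon: Wooden spoon 250 mm long lying on the worktop to the robot's right, along x. Leave alone. Origin at mid-length, underside.

How it is judged:
On the way:
1. the jar, standing on the worktop, is part-way in between the two uprights of the empty bay, coming in from the open front (x of jar in the frame of empty_bay between -0.072 and -0.02 m and y of jar in the frame of empty_bay between -0.006 and 0.006 m and height (world z) of jar below 0.006 m and angle between jar's own z axis and vertical below 0.06 rad and (angle between the x axis of jar and the x axis of empty_bay, either way round below 0.06 rad or angle between the x axis of jar and the y axis of empty_bay, either way round below 0.06 rad)), for 0.1 s.
At the end, for the whole second after the job is handed in: The jar stands at rest on the worktop in the empty bay, home against the back board (its centre within 6 mm of the home point along the bay and within 6 mm across), upright and square to the bay within 0.06 rad (any of its sides to the front) (x of jar in the frame of empty_bay between -0.006 and 0.004 m and y of jar in the frame of empty_bay between -0.006 and 0.006 m and height (world z) of jar below 0.006 m and angle between jar's own z axis and vertical below 0.06 rad and (angle between the x axis of jar and the x axis of empty_bay, either way round below 0.06 rad or angle between the x axis of jar and the y axis of empty_bay, either way round below 0.06 rad) and linear speed of jar below 0.01 m/s); the robot touches nothing.
It fails at once if the jar is lifted off the worktop (more than 12 mm) (height (world z) of jar above 0.012 m).
It fails at once if the jar is tipped (more than 0.2 rad) (angle between jar's own z axis and vertical above 0.2 rad).
It fails at once if another jar or a bystander is moved by more than 15 mm (distance of any of rack_jar_a, rack_jar_b, salt_shaker, pepper_mill, spice_jar, mug, wooden_spoon from where it was at the start of the episode above 0.015 m).
It also fails if it takes over 61 s, if anything falls off the work surface, if the arm or the gripper's body presses on something with over 40 N, if the wrist force passes 120 N, or if a joint passes its speed limit or range.

## Working session

There is one attempt and no reset: what is moved stays moved. The work goes in short steps, Python scripts to look and compute and a tool call to move; the robot and the scene stay as the last step left them, time stands still between calls to the robot, and variables do not carry over. Pictures are saved under pics/ and viewed, at most 14 in all, crops included, and the job is handed in when it is done.

Besides the shell and the picture viewer there is one more tool, called after "Call:" as a command line: name --argument value ..., lists and objects as JSON in quotes. apply_moves: Moves the arm, as the interface text tells. Its arguments: {"type":"object","properties":{"rows":{"type":"array","items":{"type":"number"}},"grip":{"type":"number"},"grip_force":{"type":"number"}},"required":["rows"]}

```bash
mkdir -p pics
cat > h.py <<'E'
import numpy as np,cv2
from station import ctrl
from scipy.spatial.transform import Rotation as Ro
def ray(name,px,z):
    m=ctrl.camera_model(name);K=np.array(m["mtx"]);R=np.array(m["R"]);t=np.array(m["t"])
    px=np.atleast_2d(px).astype(float)
    d=(np.linalg.inv(K)@np.c_[px,np.ones(len(px))].T).T@R
    c=-R.T@t
    return c+d*((z-c[2])/d[:,2])[:,None]
def cloud(name,depth):
    m=ctrl.camera_model(name);K=np.array(m["mtx"]);R=np.array(m["R"]);t=np.array(m["t"])
    v,u=np.indices(depth.shape);p=np.stack([u,v,np.ones_like(u)],-1)@np.linalg.inv(K).T*depth[...,None]
    return (p-t)@R
E
python3 - <<'E'
from h import *
o=ctrl.get_obs();print(o,ctrl.tip_extent)
for n in("top","side"):
    p,d=ctrl.get_image(n);cv2.imwrite(f"pics/{n}0.png",p);np.save(n+"0.npy",d)
    m=ctrl.camera_model(n);print(n,-np.array(m["R"]).T@m["t"],m["R"])
E
```

```text
{'t': 0.0, 'q': array([ 1.02501921e+00,  5.33711045e-02,  1.61431786e+00, -1.08174993e-05,
        1.47603615e+00, -1.18974238e-01]), 'dq': array([ 1.15776665e-03,  1.44905814e-03, -8.56336004e-06, -1.76739104e-03,
       -2.16650219e-03, -8.58870882e-04]), 'effort': array([ 9.44128733e-04, -3.93686306e+01, -3.70179141e+01,  1.20095306e-04,
        7.04934428e-03, -1.90685569e-05]), 'tool_pos': array([0.25845747, 0.56851778, 0.30263979]), 'tool_rot': array([-0.66519633, -3.06965809,  0.00317116]), 'contact_force': array([-0.30535091, -0.15768558,  0.43155573]), 'wrist_torque': array([ 0.03688001, -0.00486763,  0.00620084]), 'grip_force': 0.0, 'opening': 0.08567806975339888} 0.0726
top [ 0.40247673 -0.05186386  1.16686854] [[-0.01929499 -0.99978959 -0.00696202]
 [-0.98861353  0.02011774 -0.14912597]
 [ 0.14923465  0.00400536 -0.9887937 ]]
side [-0.06467902 -0.82738738  0.92561885] [[ 0.78616166 -0.61800263  0.00475395]
 [-0.41366129 -0.53190277 -0.73889362]
 [ 0.45916684  0.5789233  -0.67380533]]
```

View pics/top0.png

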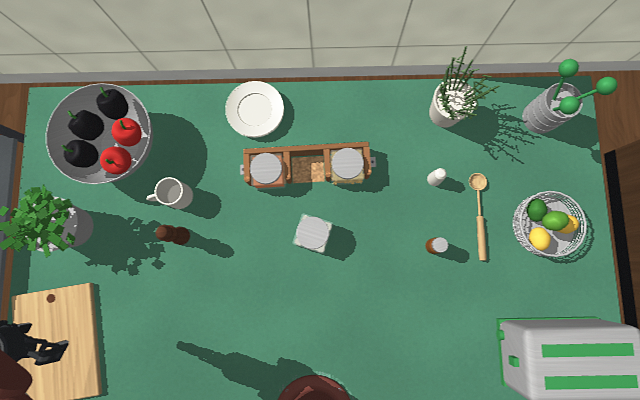

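View pics/side0.png

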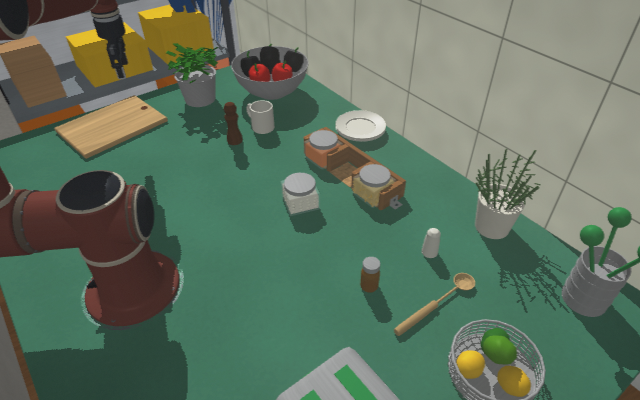

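The middle bay is empty, at about (308,165) in the top view. The jar is at (313,233), slightly rotated, and the rack is slightly yawed. Next I'll measure both.

Run:
```python
from h import *
p=cv2.imread("pics/top0.png");d=np.load("top0.npy")
C=cloud("top",d)
for n,(x0,x1,y0,y1) in dict(rack=(236,382,135,192),jar=(285,340,205,260)).items():
    c=C[y0:y1,x0:x1];z=c[...,2]
    print(n,np.histogram(z,np.arange(-.01,.1,.01)))
    m=((z>.07)).astype(np.uint8); k,l,s,ce=cv2.connectedComponentsWithStats(m)
    for i in range(1,k):
        if s[i,4]>100: q=c[l==i]; 
        else: continue
        pc=(ce[i]+[x0,y0]); print("lid",s[i],pc,q.mean(0).round(4),ray("top",pc,.078).round(4))
    if n=="rack":
        m=(z>.045)&(z<.07); q=c[m]; r=cv2.minAreaRect(q[:,:2].astype(np.float32)*1000);print(r)
    else:
        m=(z>.01); q=c[m]; r=cv2.minAreaRect(q[:,:2].astype(np.float32)*1000);print(r)
cv2.imwrite("pics/c.png",cv2.resize(p[130:265,225:395],None,fx=4.4,fy=4.4,interpolation=cv2.INTER_CUBIC))
```

```text
rack (array([2282, 1968,   99,  131,  130,  164, 1175,  776, 1390,  164]), array([-0.01,  0.  ,  0.01,  0.02,  0.03,  0.04,  0.05,  0.06,  0.07,
        0.08,  0.09]))
lid [ 95  13  32  31 781] [346.79513444 162.89372599] [ 0.6715 -0.1034  0.0815] [[ 0.6724 -0.1036  0.078 ]]
lid [ 14  18  32  31 785] [265.18598726 168.02165605] [0.6598 0.1173 0.0899] [[0.6627 0.1191 0.078 ]]
((676.963623046875, 8.5045166015625), (112.47559356689453, 352.68377685546875), 2.6276943683624268)
jar (array([1049,  852,    4,    4,    4,    5,  109,  165,  718,  106]), array([-0.01,  0.  ,  0.01,  0.02,  0.03,  0.04,  0.05,  0.06,  0.07,
        0.08,  0.09]))
lid [ 11  12  33  32 827] [311.72188634 232.3458283 ] [ 0.4847 -0.0055  0.0816] [[ 0.4849 -0.0054  0.078 ]]
((472.3973083496094, -14.609298706054688), (115.97350311279297, 107.96894836425781), 71.00215911865234)
```

View pics/c.png

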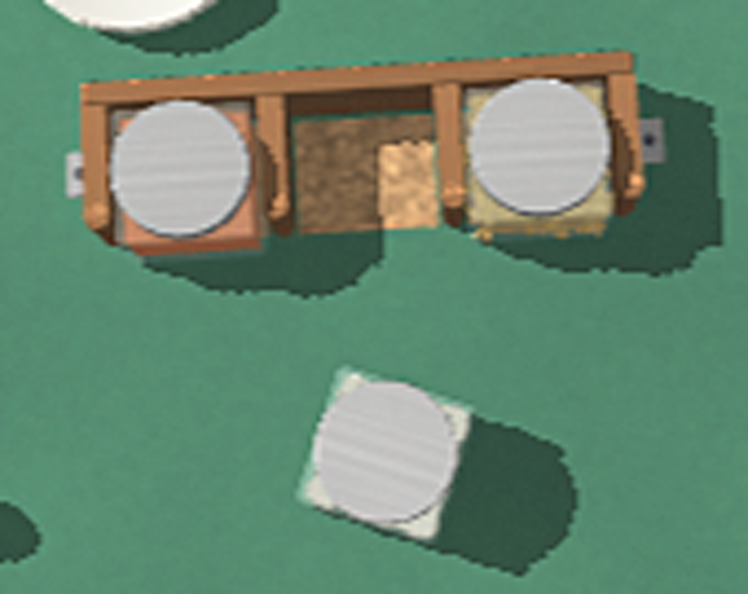

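```bash
cat >> h.py <<'E'
def rel(pos,yaw):
    "normalised row: TCP at pos, tool down, tool x at world angle yaw"
    o=ctrl.get_obs();R0=Ro.from_rotvec(o["tool_rot"])
    c,s=np.cos(yaw),np.sin(yaw)
    R1=Ro.from_matrix(np.array([[c,s,0],[s,-c,0],[0,0,-1]]))
    print(o["tool_pos"].round(4),R0.as_matrix()[:,0].round(3));print("row",np.r_[R0.inv().apply(np.array(pos)-o["tool_pos"])/.6,(R0.inv()*R1).as_rotvec()/(np.pi/2)].round(4))
E
python3 - <<'E'
from h import *
f=lambda a:np.array(a)/4.4+[225,130]
J=ray("top",f([(343,370),(470,407),(433,538),(303,500)]),.062);print("jar",J.round(4),J.mean(0))
B=ray("top",f([(105,103),(287,93),(433,84),(610,75)]),.06);print("back",B.round(4),np.polyfit(B[:,1],B[:,0],1))
P=ray("top",f([(287,100),(289,205),(433,88),(442,200)]),.06);print("posts",P.round(4))
rel([.385,-.0,.28],np.pi+.045); print(np.array(ctrl.camera_model("wrist")["tool_from_camera"]).round(3))
E
```

```text
jar [[ 0.5362  0.0185  0.062 ]
 [ 0.5117 -0.0594  0.062 ]
 [ 0.4321 -0.0352  0.062 ]
 [ 0.4567  0.0438  0.062 ]] [ 0.48418956 -0.00811263  0.062     ]
back [[ 0.7097  0.1676  0.06  ]
 [ 0.7138  0.0522  0.06  ]
 [ 0.7177 -0.0404  0.06  ]
 [ 0.7212 -0.1526  0.06  ]] [-0.03635756  0.71581907]
posts [[ 0.7092  0.0522  0.06  ]
 [ 0.6413  0.0514  0.06  ]
 [ 0.7151 -0.0403  0.06  ]
 [ 0.6425 -0.0446  0.06  ]]
[0.2585 0.5686 0.3028] [-0.91   0.414  0.   ]
row [-5.842e-01 -7.752e-01  3.920e-02 -1.200e-03 -4.000e-04 -3.004e-01]
[[-0.001 -0.96  -0.279  0.071]
 [ 1.    -0.001  0.     0.   ]
 [-0.    -0.279  0.96  -0.071]
 [ 0.     0.     0.     1.   ]]
```

Call:
apply_moves --rows '[-0.584, -0.775, 0.039, 0, 0, -0.3, -0.584, -0.775, 0.039, 0, 0, -0.3, -0.584, -0.775, 0.039, 0, 0, -0.3, -0.584, -0.775, 0.039, 0, 0, -0.3, -0.584, -0.775, 0.039, 0, 0, -0.3, -0.584, -0.775, 0.039, 0, 0, -0.3, -0.584, -0.775, 0.039, 0, 0, -0.3, -0.584, -0.775, 0.039, 0, 0, -0.3, -0.584, -0.775, 0.039, 0, 0, -0.3, -0.584, -0.775, 0.039, 0, 0, -0.3, -0.584, -0.775, 0.039, 0, 0, -0.3, -0.584, -0.775, 0.039, 0, 0, -0.3, -0.584, -0.775, 0.039, 0, 0, -0.3, -0.584, -0.775, 0.039, 0, 0, -0.3, -0.584, -0.775, 0.039, 0, 0, -0.3, -0.584, -0.775, 0.039, 0, 0, -0.3, -0.584, -0.775, 0.039, 0, 0, -0.3]' --grip 0.55

```text
t: 1.8
tool_pos: [0.3851, 0.0016, 0.2805]
tool_rot: [-0.073, 3.141, 0.0]
contact_force: [1.1, -0.3, -0.6]
opening: 0.0472
grip_force: 0.0
```

Run:
```python
from h import *
o=ctrl.get_obs();print(o["t"],o["tool_pos"],o["tool_rot"],o["opening"],o["q"],ctrl.tip_extent)
p,d=ctrl.get_image("wrist");cv2.imwrite("pics/w1.png",p);np.save("w1.npy",d)
```

```text
1.8 [0.38508435 0.0015984  0.28049365] [-7.34789531e-02  3.14066978e+00  9.46328809e-05] 0.04719526122729686 [-1.89784893e-01 -5.68740077e-01  2.16283499e+00  7.23219379e-05
  1.54744849e+00 -1.80736627e+00] 0.0726
```

View pics/w1.png

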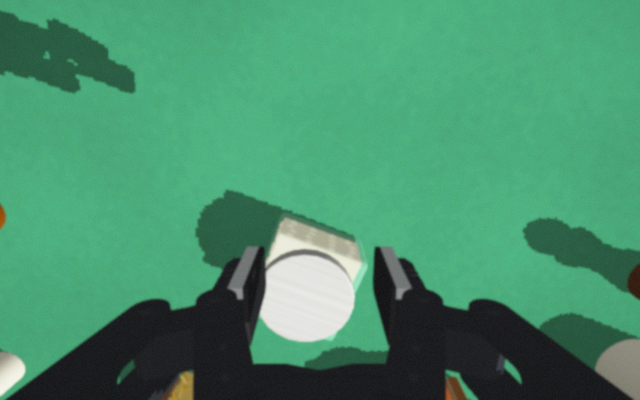

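Call:
apply_moves --rows '[0, -0.018, 0.08, 0, 0, 0, 0, -0.018, 0.16, 0, 0, 0, 0, -0.018, 0.24, 0, 0, 0, 0, -0.018, 0.304, 0, 0, 0, 0, -0.018, 0.304, 0, 0, 0, -0.02, -0.018, 0.304, 0, 0, 0, -0.04, -0.018, 0.304, 0, 0, 0, -0.05, -0.018, 0.304, 0, 0, 0, -0.06, -0.018, 0.304, 0, 0, 0, -0.07, -0.018, 0.304, 0, 0, 0, -0.08, -0.018, 0.304, 0, 0, 0, -0.09, -0.018, 0.304, 0, 0, 0, -0.1, -0.018, 0.304, 0, 0, 0, -0.11, -0.018, 0.304, 0, 0, 0, -0.12, -0.018, 0.304, 0, 0, 0, -0.12, -0.018, 0.304, 0, 0, 0]'

```text
t: 3.45
tool_pos: [0.4588, -0.0069, 0.0982]
tool_rot: [-0.07, 3.139, 0.001]
contact_force: [0.7, 0.3, 0.6]
opening: 0.0468
grip_force: 0.0
```

Run:
```python
from h import *
o=ctrl.get_obs();print(o["t"],o["tool_pos"],o["tool_rot"],o["contact_force"])
p,d=ctrl.get_image("wrist")
q,d2=ctrl.get_image("top");cv2.imwrite("pics/t2f.png",q)
cv2.imwrite("pics/2.png",np.hstack([cv2.resize(p,(400,250)),cv2.resize(q[130:265,230:400],(400,318),interpolation=cv2.INTER_CUBIC)[:250]]))
```

```text
3.45 [ 0.45879629 -0.00685766  0.09823811] [-6.97548400e-02  3.13870825e+00  9.72937587e-04] [0.66432898 0.32851547 0.60844784]
```

View pics/2.png

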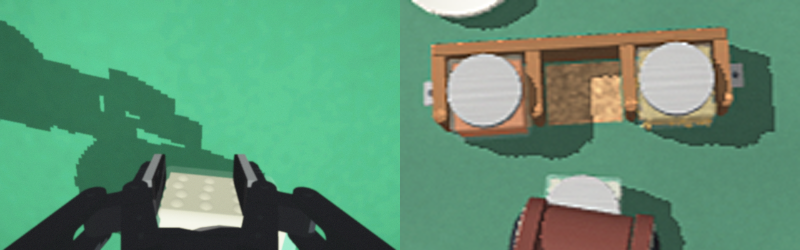

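The jar now looks flush with the fingers. Its far edge is visible in the top view at about (293..323, 205), so I'll measure its yaw and lateral offset from that.

Run:
```python
from h import *
q=cv2.imread("pics/t2f.png")
h=cv2.cvtColor(q,cv2.COLOR_BGR2HSV)
for v in range(202,220):
    r=h[v,284:336]; print(v,"".join("#" if s<70 and V>120 else "+" if s<105 and V>110 else "." for s,V in zip(r[:,1],r[:,2])))
# rack inner post edges on rows
for v in (155,160,165,170): print(v,"".join("#" if (b<20 ) else "." for b in h[v,284:336,0]), )
cv2.imwrite("pics/3.png",cv2.resize(q[138:222,282:344],None,fx=7,fy=7,interpolation=cv2.INTER_NEAREST))
```

```text
202 ++++++++++++++++++++.+++++++++++++++++++++++++++++++
203 ++++++++.+...................+++++++++++++++++++++++
204 +++++++.++##++++++++######++..........++++++++++++++
205 ++++++++##+###++###############+#+++++++++++++++++++
206 +++++++++########################++###++++++++++++++
207 +++++++++###############################++++++++++++
208 +++++++++###############################++++++++++++
209 +++++++++###############################..++.+++++++
210 ++++++++################################......++++++
211 ++++++.++###############################..........++
212 ++.....++###############################+...........
213 .++++..+################################............
214 #.......################################............
215 .........##############################.............
216 .........###############################............
217 ...............+########################............
218 .....................++################+............
219 ............................+###########............
155 #######################.................######......
160 #######.###############################.#######.....
165 #######..##############################..######....#
170 #######..##############################..######.....
```

View pics/3.png

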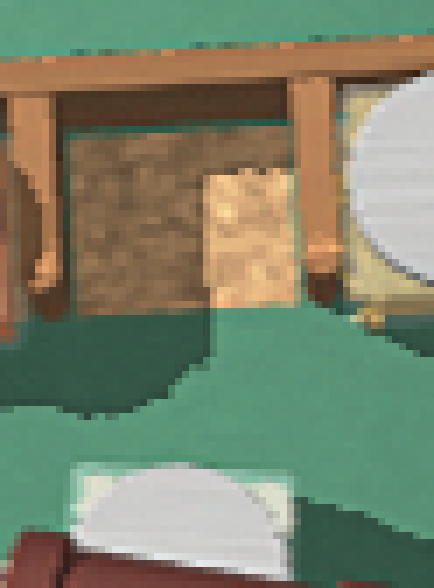

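Run:
```python
from h import *
f=lambda a:np.array(a)/7-.0+[281.5,137.5]
J=ray("top",f([(72,467),(295,469)]),.062);print(J,J.mean(0)); v=J[0]-J[1]
print("jar yaw",np.arctan2(-v[0],v[1]),np.hypot(v[0],v[1]))
C=ray("top",f([(78,315),(300,305),(68,133),(296,120)]),0);print(C)
for a,b in((0,1),(2,3)):
    v=C[a]-C[b];print("cork yaw",np.arctan2(-v[0],v[1]),np.linalg.norm(v),(C[a]+C[b])[:2]/2)
E=ray("top",f([(0,92),(434,68)]),.06);print("board top front edge",E)
P=ray("top",f([(55,100),(55,240),(288,80),(302,235)]),.06);print(P)
```

```text
[[ 0.56392378  0.04865717  0.062     ]
 [ 0.56137317 -0.03820593  0.062     ]] [0.56264848 0.00522562 0.062     ]
jar yaw -0.02935509221489986 0.08690054606739843
[[ 0.63663954  0.05139505  0.        ]
 [ 0.63895899 -0.0407564   0.        ]
 [ 0.71437179  0.05505771  0.        ]
 [ 0.71795207 -0.04053008  0.        ]]
cork yaw 0.025164690275228416 0.09218063114797342 [0.63779926 0.00531933]
cork yaw 0.03743787068650976 0.09565481697691074 [0.71616193 0.00726382]
board top front edge [[ 0.71570091  0.07654792  0.06      ]
 [ 0.72187939 -0.09646302  0.06      ]]
[[ 0.71195295  0.05465177  0.06      ]
 [ 0.65496664  0.05497075  0.06      ]
 [ 0.71818803 -0.03822484  0.06      ]
 [ 0.65494888 -0.04263421  0.06      ]]
```

Call:
apply_moves --rows '[-0.01, 0, 0, 0, 0, 0, -0.02, -0.001, 0, 0, 0, 0, -0.03, -0.003, 0, 0, 0, 0, -0.04, -0.005, 0, 0, 0, 0, -0.05, -0.007, 0, 0, 0, 0, -0.06, -0.009, 0, 0, 0, 0, -0.067, -0.01, 0, 0, 0, 0, -0.067, -0.01, 0, 0, 0, 0, -0.067, -0.01, 0, 0, 0, 0]'

```text
t: 4.45
tool_pos: [0.4989, -0.0114, 0.0986]
tool_rot: [-0.069, 3.139, -0.0]
contact_force: [0.3, 0.6, -0.5]
opening: 0.0468
grip_force: 0.0
```

Run:
```python
from h import *
o=ctrl.get_obs();print(o["t"],o["tool_pos"],o["tool_rot"],o["contact_force"])
q,d2=ctrl.get_image("top");cv2.imwrite("pics/t4f.png",q)
cv2.imwrite("pics/4.png",cv2.resize(q[138:222,282:344],None,fx=7,fy=7,interpolation=cv2.INTER_NEAREST))
```

```text
4.45 [ 0.49888864 -0.01135915  0.09859448] [-6.93186694e-02  3.13859223e+00 -3.98023197e-04] [ 0.34767055  0.57005415 -0.5333014 ]
```

View pics/4.png

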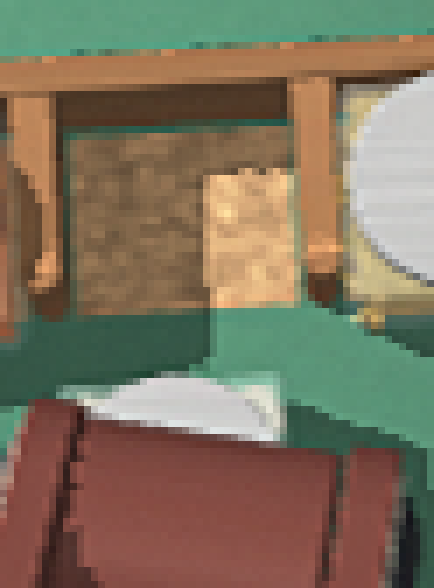

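Run:
```python
from h import *
f=lambda a:np.array(a)/7-.0+[281.5,137.5]
J=ray("top",f([(62,387),(284,372)]),.062); v=J[0]-J[1]
y=np.arctan2(-v[0],v[1]);print("jar yaw",y,np.hypot(v[0],v[1]))
c=J.mean(0)[:2]-.045*np.array([np.cos(y),np.sin(y)]);print("centre",c)
# bay centre: inner post faces midpoint at z=.06
for b in ((.675,.0065),):
    a=.04;r=c-b;print("in bay",r@[np.cos(a),np.sin(a)],r@[-np.sin(a),np.cos(a)])
# same-height comparison
P=ray("top",f([(56,100),(56,250),(288,80),(302,245)]),.06);print(P)
```

```text
jar yaw 0.04796975046381312 0.08706183233611683
centre [0.55277118 0.00672802]
in bay -0.12212193136248825 0.005115689065536146
[[ 0.7119445   0.05425355  0.06      ]
 [ 0.65092044  0.05459831  0.06      ]
 [ 0.71818803 -0.03822484  0.06      ]
 [ 0.65091232 -0.04255971  0.06      ]]
```

The jar is square now, but about 5 mm left of the bay axis and off-centre on the fingers. I'll back off and push its left side with both fingertips to centre it.

Call:
apply_moves --rows '[0.05, 0, 0, 0, 0, 0, 0.06, 0, -0.08, 0, 0, 0, 0.06, 0, -0.167, 0, 0, 0.09, 0.06, 0.04, -0.167, 0, 0, 0.18, 0.04, 0.08, -0.167, 0, 0, 0.27, 0, 0.12, -0.167, 0, 0, 0.36, -0.04, 0.16, -0.167, 0, 0, 0.45, -0.08, 0.185, -0.167, 0, 0, 0.54, -0.092, 0.185, -0.167, 0, 0, 0.63, -0.092, 0.185, -0.167, 0, 0, 0.72, -0.092, 0.185, -0.167, 0, 0, 0.81, -0.092, 0.185, -0.167, 0, 0, 0.9, -0.092, 0.185, -0.167, 0, 0, 0.97, -0.092, 0.185, -0.167, 0, 0, 1, -0.092, 0.185, -0.09, 0, 0, 1, -0.092, 0.185, -0.03, 0, 0, 1, -0.092, 0.185, 0, 0, 0, 1, -0.092, 0.185, 0, 0, 0, 1]'

```text
t: 6.3
tool_pos: [0.546, 0.102, 0.0948]
tool_rot: [-2.169, -2.267, 0.007]
contact_force: [-0.4, -0.5, -0.2]
opening: 0.0465
grip_force: 0.0
```

Run:
```python
from h import *
o=ctrl.get_obs();print(o["t"],o["tool_pos"],o["tool_rot"],o["contact_force"])
a=.04;b=np.array([.675,.0068]);r=o["tool_pos"][:2]-b;print("tool in bay",r@[np.cos(a),np.sin(a)],r@[-np.sin(a),np.cos(a)])
q,d2=ctrl.get_image("top");cv2.imwrite("pics/t5f.png",q)
cv2.imwrite("pics/5.png",cv2.resize(q[138:222,282:344],None,fx=7,fy=7,interpolation=cv2.INTER_NEAREST))
```

```text
6.3 [0.54600849 0.10198185 0.09481235] [-2.1688864  -2.26705689  0.00670414] [-0.3994692  -0.46985261 -0.21737003]
tool in bay -0.12508206929682852 0.10026400177190233
```

View pics/5.png

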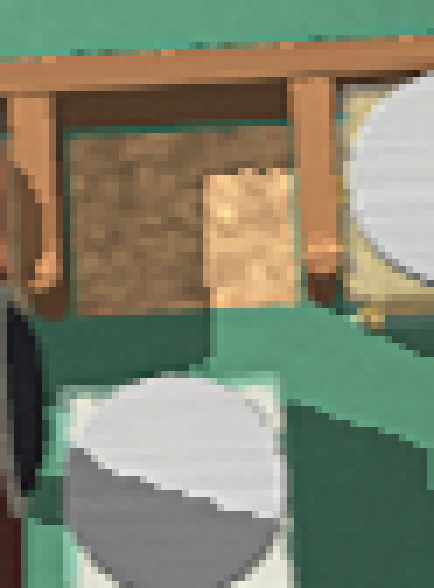

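Run:
```python
from h import *
a=.04;b=np.array([.675,.0068])
def bay(p): r=np.array(p)[:2]-b; return (r@[np.cos(a),np.sin(a)],r@[-np.sin(a),np.cos(a)])
c=ray("top",[(281.5+176.5/7,137.5+486/7)],.078)[0];print("lid",c,bay(c))
# lids of the racked jars, should be y=-+.112 in bay
for u in((346.8,162.9),(265.2,168.0)): print(bay(ray("top",[u],.078)[0]))
```

```text
lid [0.55340927 0.00715558 0.078     ] (np.float64(-0.12147924717033454), np.float64(0.0052176324474792245))
(np.float64(-0.007045570806142933), np.float64(-0.11022078397812358))
(np.float64(-0.007714504229171868), np.float64(0.1126439587041631))
```

Call:
apply_moves --rows '[-0.03, 0, 0, 0, 0, 0, -0.05, 0, 0, 0, 0, 0, -0.055, 0, 0, 0, 0, 0, -0.06, 0, 0, 0, 0, 0, -0.065, 0, 0, 0, 0, 0, -0.07, 0, 0, 0, 0, 0, -0.0735, 0, 0, 0, 0, 0, -0.0735, 0, 0, 0, 0, 0, -0.0735, 0, 0, 0, 0, 0]'

```text
t: 7.25
tool_pos: [0.5506, 0.0585, 0.0985]
tool_rot: [2.171, 2.27, 0.002]
contact_force: [1.2, 4.2, 3.3]
opening: 0.0472
grip_force: 2.4
```

Run:
```python
from h import *
o=ctrl.get_obs();print(o["t"],o["tool_pos"],o["tool_rot"],o["contact_force"])
q,d2=ctrl.get_image("top");cv2.imwrite("pics/t6f.png",q)
cv2.imwrite("pics/6.png",cv2.resize(q[138:222,272:354],None,fx=7,fy=7,interpolation=cv2.INTER_NEAREST))
```

```text
7.25 [0.55061378 0.05851359 0.09853449] [2.17106093e+00 2.27018108e+00 1.98351487e-03] [1.15065959 4.1516427  3.27942349]
```

View pics/6.png

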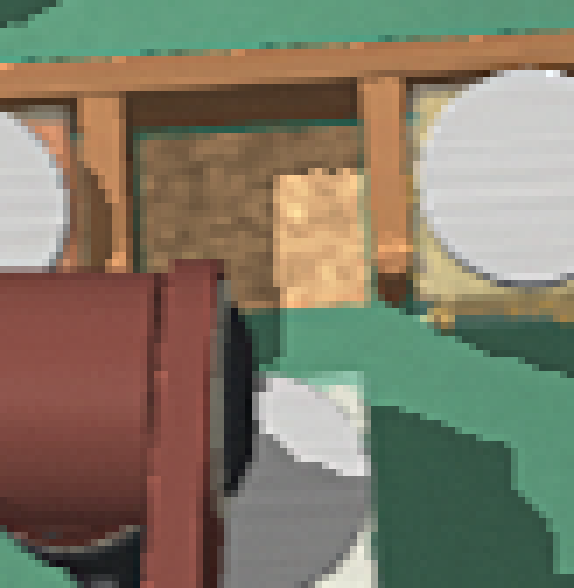

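Call:
apply_moves --rows '[0.05, 0, 0, 0, 0, 0, 0.06, 0, -0.08, 0, 0, 0, 0.06, 0, -0.16, 0, 0, -0.09, 0.06, -0.06, -0.16, 0, 0, -0.18, 0.04, -0.1, -0.16, 0, 0, -0.27, 0, -0.14, -0.16, 0, 0, -0.36, -0.04, -0.14, -0.16, 0, 0, -0.45, -0.08, -0.14, -0.16, 0, 0, -0.54, -0.093, -0.14, -0.16, 0, 0, -0.63, -0.093, -0.14, -0.16, 0, 0, -0.72, -0.093, -0.14, -0.16, 0, 0, -0.81, -0.093, -0.14, -0.16, 0, 0, -0.9, -0.093, -0.14, -0.16, 0, 0, -0.97, -0.093, -0.14, -0.16, 0, 0, -1, -0.093, -0.14, -0.09, 0, 0, -1, -0.093, -0.14, -0.03, 0, 0, -1, -0.093, -0.14, 0, 0, 0, -1, -0.093, -0.14, 0, 0, 0, -1]'

```text
t: 9.1
tool_pos: [0.4655, -0.0015, 0.094]
tool_rot: [0.07, -3.132, -0.0]
contact_force: [-0.4, 1.2, 0.4]
opening: 0.047
grip_force: 0.0
```

Run:
```python
from h import *
a=.04;b=np.array([.675,.0068])
def bay(p): r=np.array(p)[:2]-b; return (r@[np.cos(a),np.sin(a)],r@[-np.sin(a),np.cos(a)])
o=ctrl.get_obs();print(o["t"],o["tool_pos"],o["tool_rot"],bay(o["tool_pos"]))
q,d2=ctrl.get_image("top");cv2.imwrite("pics/t7f.png",q)
cv2.imwrite("pics/7.png",cv2.resize(q[138:222,272:354],None,fx=7,fy=7,interpolation=cv2.INTER_NEAREST))
```

```text
9.1 [ 0.46553429 -0.00149351  0.09402564] [ 6.98729352e-02 -3.13191449e+00 -3.24786646e-05] (np.float64(-0.20962981492599989), np.float64(8.951458701420645e-05))
```

View pics/7.png

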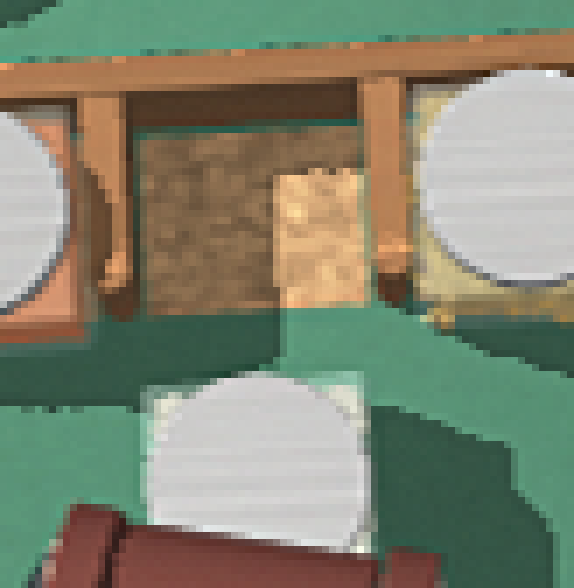

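The jar is centred now, with the lid at about u=308.4, within roughly 1 mm of the bay axis. Next I'll push it partway in.

Call:
apply_moves --rows '[-0.03, 0, -0.007, 0, 0, 0, -0.045, 0, -0.007, 0, 0, 0, -0.053, 0, -0.007, 0, 0, 0, -0.06, 0, -0.007, 0, 0, 0, -0.067, 0, -0.007, 0, 0, 0, -0.075, 0, -0.007, 0, 0, 0, -0.083, 0, -0.007, 0, 0, 0, -0.091, 0, -0.007, 0, 0, 0, -0.1, 0, -0.007, 0, 0, 0, -0.108, 0, -0.007, 0, 0, 0, -0.116, 0, -0.007, 0, 0, 0, -0.124, 0, -0.007, 0, 0, 0, -0.132, 0, -0.007, 0, 0, 0, -0.14, 0, -0.007, 0, 0, 0, -0.148, 0, -0.007, 0, 0, 0, -0.156, 0, -0.007, 0, 0, 0, -0.156, 0, -0.007, 0, 0, 0, -0.156, 0, -0.007, 0, 0, 0]'

```text
t: 10.95
tool_pos: [0.5632, 0.0027, 0.1025]
tool_rot: [-0.07, 3.138, -0.0]
contact_force: [1.0, 0.7, 1.1]
opening: 0.0468
grip_force: 0.0
```

Run:
```python
from h import *
a=.04;b=np.array([.675,.0068])
def bay(p): r=np.array(p)[:2]-b; return (r@[np.cos(a),np.sin(a)],r@[-np.sin(a),np.cos(a)])
o=ctrl.get_obs();print(o["t"],o["tool_pos"],o["tool_rot"],bay(o["tool_pos"]),o["contact_force"])
q,d2=ctrl.get_image("top");cv2.imwrite("pics/t8f.png",q)
cv2.imwrite("pics/8.png",cv2.resize(q[138:222,272:354],None,fx=7,fy=7,interpolation=cv2.INTER_NEAREST))
```

```text
10.95 [0.56315622 0.00272549 0.10245914] [-6.95595897e-02  3.13830095e+00 -1.24200861e-04] (np.float64(-0.11191725288271032), np.float64(0.00040130802397027115)) [0.97568351 0.74873514 1.05926191]
```

View pics/8.png

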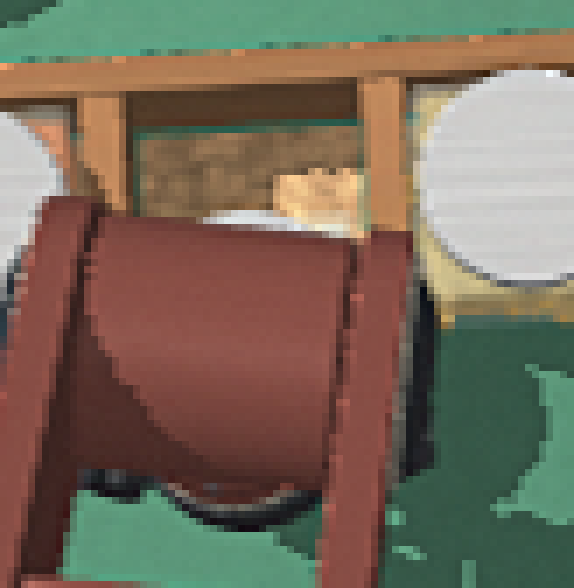

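The jar is between the uprights with no jam. I'll keep pushing and watch the force.

Call:
apply_moves --rows '[-0.008, 0, 0, 0, 0, 0, -0.016, 0, 0, 0, 0, 0, -0.024, 0, 0, 0, 0, 0, -0.032, 0, 0, 0, 0, 0, -0.04, 0, 0, 0, 0, 0, -0.048, 0, 0, 0, 0, 0, -0.056, 0, 0, 0, 0, 0, -0.064, 0, 0, 0, 0, 0, -0.07, 0, 0, 0, 0, 0, -0.075, 0, 0, 0, 0, 0]'

```text
t: 12.0
tool_pos: [0.6075, 0.0048, 0.1022]
tool_rot: [0.07, -3.141, 0.0]
contact_force: [-3.8, 0.0, 1.1]
opening: 0.0471
grip_force: 1.8
```

Call:
apply_moves --rows '[-0.003, 0, 0, 0, 0, 0, -0.005, 0, 0, 0, 0, 0, -0.005, 0, 0, 0, 0, 0]'

```text
t: 12.3
tool_pos: [0.6104, 0.0049, 0.1022]
tool_rot: [-0.07, 3.14, 0.0]
contact_force: [-0.7, 0.6, -1.1]
opening: 0.0468
grip_force: 0.8
```

Call:
apply_moves --rows '[-0.002, 0, 0, 0, 0, 0, -0.004, 0, 0, 0, 0, 0, -0.004, 0, 0, 0, 0, 0]'

```text
t: 12.6
tool_pos: [0.6127, 0.005, 0.1022]
tool_rot: [-0.07, 3.14, 0.0]
contact_force: [-2.7, 0.2, -0.6]
opening: 0.0469
grip_force: 0.9
```

Call:
apply_moves --rows '[-0.002, 0, 0, 0, 0, 0, -0.004, 0, 0, 0, 0, 0, -0.004, 0, 0, 0, 0, 0]'

```text
t: 12.9
tool_pos: [0.6152, 0.0051, 0.1023]
tool_rot: [-0.07, 3.14, 0.0]
contact_force: [-1.2, 0.4, -0.7]
opening: 0.047
grip_force: 0.9
```

Call:
apply_moves --rows '[-0.002, 0, 0, 0, 0, 0, -0.004, 0, 0, 0, 0, 0, -0.004, 0, 0, 0, 0, 0]'

```text
t: 13.2
tool_pos: [0.6162, 0.0052, 0.1023]
tool_rot: [0.07, -3.136, -0.0]
contact_force: [-10.1, -0.0, 4.0]
opening: 0.0468
grip_force: 4.6
```

Call:
apply_moves --rows '[-0.002, 0, 0, 0, 0, 0, -0.002, 0, 0, 0, 0, 0]'

```text
t: 13.4
tool_pos: [0.6165, 0.0052, 0.1023]
tool_rot: [0.07, -3.133, -0.0]
contact_force: [-14.8, -0.3, 8.9]
opening: 0.0473
grip_force: 7.2
```

Call:
apply_moves --rows '[0.05, 0, 0, 0, 0, 0, 0.1, 0, 0, 0, 0, 0, 0.17, 0, -0.08, 0, 0, 0, 0.24, 0, -0.16, 0, 0, 0, 0.32, 0, -0.2, 0, 0, 0, 0.36, 0, -0.2, 0, 0, 0, 0.36, 0, -0.2, 0, 0, 0, 0.36, 0, -0.2, 0, 0, 0]'

```text
t: 14.2
tool_pos: [0.4034, -0.0045, 0.2245]
tool_rot: [-0.069, 3.133, -0.002]
contact_force: [1.0, -0.3, -0.2]
opening: 0.047
grip_force: 0.0
```

Run:
```python
from h import *
q,d2=ctrl.get_image("top");cv2.imwrite("pics/t9f.png",q)
cv2.imwrite("pics/9.png",cv2.resize(q[132:200,232:384],None,fx=5,fy=5,interpolation=cv2.INTER_NEAREST))
```

```text
(no output)
```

View pics/9.png

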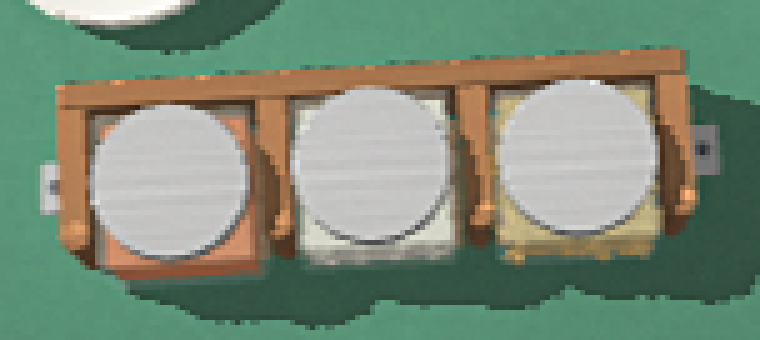

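The jar is home. Its lid at crop (371,164) is in line with its neighbours at (169,180) and (578,156), it stands square, and the arm is clear.

```bash
python3 -c "
from station import ctrl
print(ctrl.finish_job())"
```

```text
the job is handed in; nothing more can be done
None
```

I pushed the jar into the empty middle bay until it was home against the back board; in the last top view it stands square with the arm clear. The job is handed in, but no verdict came back.

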